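# Pack the touch-up kit tray

### The arm

A 6-joint arm with a two-finger parallel gripper is mounted at the origin on the work surface. World frame = base frame: x ahead of the robot, y to its left, z up, the work surface at z = 0. Lengths are in mm, angles in rad, forces in N, time in s.
With the tool pointing down it reaches from about 350 to 775 mm from the base axis. Payload 7.3 kg.
Tool frame: the origin (TCP) lies at the very end of the fingers, on their centre line; the grasp point (between the pads) lies 19 mm behind it; z points along the fingers, y is the line along which they close (so a half turn about z gives the same grasp; the last joint's range is limited). The gripper opens to 92 mm and grips with 3 to 60 N. Pads are 19 mm wide; open, the fingers measure 130 mm over their backs; the gripper's body (75 mm by 190 mm) begins 47 mm behind the grasp point.
Start: joints at [1.135, 0.342, 1.524, -0, 1.275, -0.146], TCP at [150.009, 503.132, 226.741] pointing down, gripper open.
Joint ranges: [-2.53, 2.53], [-0.77, 2.02], [0.04, 2.7], [-1, 4.14], [0.28, 2.66], [-3.11, 3.11]. Speed limits (rad/s): [2.57, 2.57, 3.14, 3.14, 3.14, 3.14].

### API

Orientations are given as [roll, pitch, yaw] about the fixed x, y, z axes, in that order (R = Rz(yaw) Ry(pitch) Rx(roll)).
In Python, from plant import * gives the robot as it stands.
- The arm moves only by the tool arm_command, never from a script. Its arguments are lists of equal length, an entry for each row: "gripper": the finger opening in mm, from 0 to 91.8; "dp": the shift along the tool's x, y, z in units of 25 mm (1.0 is 25 mm), a list of three; "twist": the turn about the tool's z in units of 5 degrees (1.0 is 5 degrees). A call has exactly 5 rows; each row shifts and turns the commanded pose from where the row before left it, along the tool's axes as they then stand; what a row does not reach is not made up. A row lasts 1/8 s, in which the tool goes at most 62.5 mm and 10.7 degrees, less where a joint would pass 70% of its speed; a pose out of reach is approached as far as the arm can. A call is refused whole if a number of a shift passes 1 or a number of a turn 1, either way. A call with a gripper value outside its range is refused whole. The fingers move at their own pace and stop on an object; the grip force is fixed at half the most. Time passes only in rows, so rows that do not move let the fingers close, or fill a call up. It gives the time, the measured TCP pose, the force, the opening and the grip force at its end, in the units of the state.
- get_obs(): the state, without advancing time (a new reading comes with each control period).
- capture(name): name is "scene" or "top" or "wrist"; returns the picture (480x640x3 uint8, red, green, blue); there is no depth.
- get_calibration(name): a dict with "mtx" (3x3 intrinsics, pixels), "dist_coeffs" ([k1, k2, p1, p2, k3] as OpenCV has them; the pictures are not rectified), "position" and "attitude" of the camera in the world; the wrist camera has in their place "mount" (4x4, takes a point from camera to tool coordinates, whose origin is the TCP and whose axes are the flange's). Camera axes: x right, y down, z forward; pixel columns grow to the right and rows downward; lengths in mm; the calibration is good to about 2 mm. A picture is of the moment at which its call begins: read the wrist's pose just before it. get_calibration takes no time and is no camera call.
- close_job(): hands the job in; it is judged then, once.
The state is a dict: "time": time; "joint_positions": joint angles; "dq": joint speeds; "tau": joint torques, N m; "tool_pos": TCP position; "tcp_rot": TCP orientation; "contact_force": force on the tool from outside, world axes, zero at the start; "moment": the same for the moment, N m; "grip_width": finger opening in mm; "finger_force": force on a finger pad.
Only numpy, scipy, OpenCV 4.12 (cv2) and the standard library are available. Lean on these libraries where they do the work, as an engineer would, in place of code of your own. Each camera call takes 0.05 s, during which the arm holds its last target. There are 200 camera calls.

### The job

Pack the scene painter's touch-up kit: set the lidded paint tin, the roll of tape, the small capped bottle and the sanding block with the cork grip into the tray, each upright and fully down in the foam pocket cut for it - the tin in the large plain round pocket, the tape in the round pocket with the stub, the bottle in the small round pocket and the sanding block in the oblong one. Leave the open empty tin and the plain wooden offcut where they are.

Things in the scene. Friction and masses are not known exactly. Their poses are not given: they have to be found in the camera images.
- tin: Small round paint tin with its lid pressed on (flat closed steel top), steel with a white paper label, diameter 62, height 60 mm, about 0.2 kg, standing. Origin: centre of its underside; z up.
- tape: Roll of khaki adhesive tape lying flat, outer diameter 60, bore 38, height 48 mm, about 0.1 kg, rigid. Origin: centre of its underside, on the axis; z up.
- bottle: Small white plastic bottle with a screw cap, standing: body diameter 44 mm from the foot up to 58 mm, then a shoulder and a cap of diameter 27 mm; total height 88 mm, about 0.12 kg. Origin: centre of its underside; z up.
- sander: Hand sanding block lying on its black rubber sole: sole 84 x 54 x 14 mm (x, y, z), on it a cork grip bar along x, 80 mm long, 28 mm wide from z = 13 to 29 mm and 34 mm wide from z = 28 to 46 mm, its top; about 0.15 kg. Origin: centre of its underside; x along its length, z up.
- open_tin: Look-alike that stays: an empty paint tin of the same size and label as the lidded one (diameter 62, height 60 mm) but open, with no lid, one looks down into it. Origin: centre of its underside; z up.
- offcut: Look-alike that stays: a plain square-edged offcut of pale wood, 84 x 54 x 44 mm (x, y, z), about the size of the sanding block but without sole or grip. Origin: centre of its underside; x along its length, z up.
- pocket_tin: Fixed peach foam block, 118 x 96 x 24 mm (x, y, z), one of four side by side (2 x 2, any order) in a low fixed plywood tray whose 9 mm walls end level with the foam. Origin: centre of its underside, 4 mm above the table; z up. In its middle a plain round pocket of diameter 78 mm, 18 mm deep (floor at z = 6): the lidded tin's place.
- pocket_tape: Fixed peach foam block, 118 x 96 x 24 mm (x, y, z), one of four side by side (2 x 2, any order) in a low fixed plywood tray whose 9 mm walls end level with the foam. Origin: centre of its underside, 4 mm above the table; z up. In its middle a round pocket of diameter 76 mm, 18 mm deep (floor at z = 6) around a central foam stub of diameter 20 mm, as high as the foam's top: the tape roll goes over it.
- pocket_bottle: Fixed peach foam block, 118 x 96 x 24 mm (x, y, z), one of four side by side (2 x 2, any order) in a low fixed plywood tray whose 9 mm walls end level with the foam. Origin: centre of its underside, 4 mm above the table; z up. In its middle a plain round pocket of diameter 60 mm, 18 mm deep (floor at z = 6): the bottle's place.
- pocket_block: Fixed peach foam block, 118 x 96 x 24 mm (x, y, z), one of four side by side (2 x 2, any order) in a low fixed plywood tray whose 9 mm walls end level with the foam. Origin: centre of its underside, 4 mm above the table; z up. In its middle an oblong pocket 100 mm (x) by 70 mm (y), 18 mm deep (floor at z = 6): the sanding block's place, either way round.
There are look-alikes about, which are no part of the job. What is shaped like the tin but green or purple is not meant.

How it is judged (in metres and radians):
At the end, for the whole second after the job is handed in: The lidded tin, tape roll, bottle and sanding block each rest on the floor of their own foam pocket (within 13 mm of its centre, underside less than 5 mm above the pocket's floor, within 0.12 rad of upright) and lie still; the open tin and the offcut stand within 30 mm of where they were (horizontal distance between tin and pocket_tin below 0.013 m and z of tin in the frame of pocket_tin below 0.011 m and angle between each of tin, tape, bottle, sander, open_tin, offcut's own z axis and vertical below 0.12 rad and linear speed of each of tin, tape, bottle, sander below 0.02 m/s and angular speed of each of tin, tape, bottle, sander below 0.2 rad/s and horizontal distance between tape and pocket_tape below 0.013 m and z of tape in the frame of pocket_tape below 0.011 m and horizontal distance between bottle and pocket_bottle below 0.013 m and z of bottle in the frame of pocket_bottle below 0.011 m and horizontal distance between sander and pocket_block below 0.013 m and z of sander in the frame of pocket_block below 0.011 m and distance of each of open_tin, offcut from where it was at the start of the episode below 0.03 m); the robot touches nothing.
It fails at once if the open tin is taken away or pushed aside by more than 30 mm, or tipped over (distance of open_tin from where it was at the start of the episode above 0.03 m or angle between open_tin's own z axis and vertical above 0.3 rad).
It fails at once if the wooden offcut is taken away or pushed aside by more than 30 mm, or tipped over (distance of offcut from where it was at the start of the episode above 0.03 m or angle between offcut's own z axis and vertical above 0.3 rad).
It also fails if it takes over 109 s, if anything falls off the work surface, if the arm or the gripper's body presses on something with over 40 N, if the wrist force passes 120 N, or if a joint passes its speed limit or range.

## Working session

There is one attempt and no reset: what is moved stays moved. The work goes in short steps, Python scripts to look and compute and a tool call to move; the robot and the scene stay as the last step left them, time stands still between calls to the robot, and variables do not carry over. Pictures are saved under pics/ and viewed, at most 14 in all, crops included, and the job is handed in when it is done.

Besides the shell and the picture viewer there is one more tool, called after "Emit:" as name(argument=value, ...), one argument or row to a line, values as JSON. arm_command: Moves the arm, as the interface text tells. Its arguments: {"type":"object","properties":{"gripper":{"type":"array"},"dp":{"type":"array"},"twist":{"type":"array"}},"required":["gripper","dp","twist"]}

```bash
ls; mkdir -p pics
python3 - <<'E'
from plant import *
import cv2
print(get_obs())
for n in("scene","top","wrist"):
    im=capture(n); cv2.imwrite(f"pics/{n}0.png",im[:,:,::-1]); c=get_calibration(n); print(n,{k:(v.tolist() if hasattr(v,'tolist') else v) for k,v in c.items()})
E
```

```text
pics
{'time': 0.0, 'joint_positions': array([ 1.13502336e+00,  3.42716005e-01,  1.52501841e+00, -3.36173232e-05,
        1.27539292e+00, -1.45985873e-01]), 'dq': array([-1.37222090e-03, -1.22560397e-03,  8.75787260e-05, -4.42750948e-04,
        8.00211581e-05,  1.72176824e-03]), 'tau': array([-5.28955716e-04, -4.31245065e+01, -2.44221389e+01,  7.17392145e-02,
        5.58249000e-02, -9.34702939e-05]), 'tool_pos': array([149.82523722, 502.74173333, 226.04796503]), 'tcp_rot': array([-3.14006962e+00, -1.91441959e-04,  2.85181522e+00]), 'contact_force': array([ 1.04890593,  0.77507112, -1.01213886]), 'moment': array([ 0.00226932, -0.00393537,  0.03726917]), 'finger_force': 0.0, 'grip_width': 91.69208463985007}
scene {'mtx': [[479.9104926554411, 0.0, 322.43885533145794], [0.0, 479.9104926554411, 244.1595322305171], [0.0, 0.0, 1.0]], 'dist_coeffs': [0.027498384821639223, 0.0, 0.0, 0.0, 0.0], 'position': [1151.3704274275383, -21.44880915420391, 824.6733125426551], 'attitude': [-2.5116205488092413, -0.00037232285680666166, 1.5950340666482097]}
top {'mtx': [[609.1185364756201, 0.0, 328.80222113146533], [0.0, 609.1185364756201, 247.10821830232993], [0.0, 0.0, 1.0]], 'dist_coeffs': [-0.1329931480452336, 0.0, 0.0, 0.0, 0.0], 'position': [375.46633028405785, -10.377636979774271, 1388.6280585759994], 'attitude': [-3.020341150637074, -0.005860391349527649, -1.5688946010381586]}
wrist {'mtx': [[404.8021148315543, 0.0, 323.3498032995674], [0.0, 404.8021148315543, 239.5496748851476], [0.0, 0.0, 1.0]], 'dist_coeffs': [-0.08688570644611346, 0.0, 0.0, 0.0, 0.0], 'mount': [[-0.0017970635405682813, -0.9593553495665083, -0.2821951165784986, 77.23472895698208], [0.9999983316194789, -0.0018164722561284643, -0.0001928387946122468, -1.011448057564257], [-0.0003275986708645559, -0.2821949923132302, 0.9593570133127949, -158.04467466461654], [0.0, 0.0, 0.0, 1.0]]}
```

View pics/top0.png

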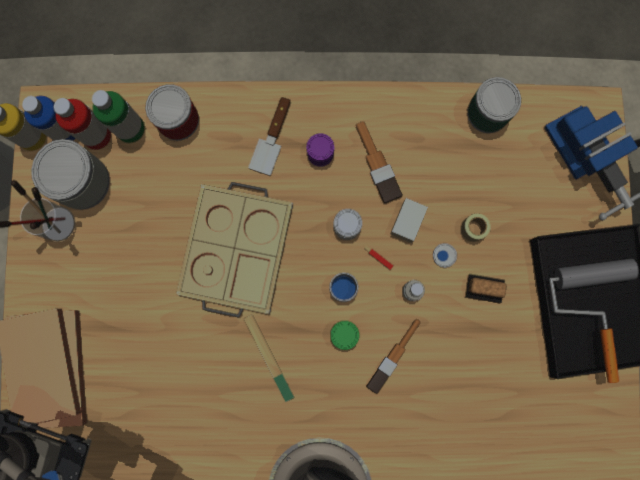

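View pics/scene0.png

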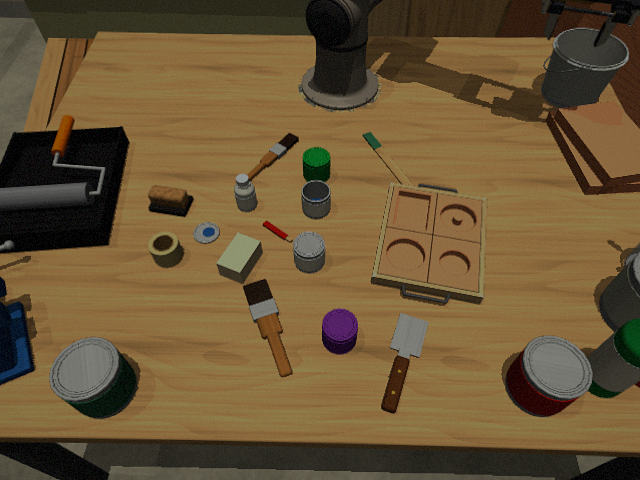

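Top view: lidded tin at (347,224), tape (476,227), bottle (414,290), sander (487,288). Look-alikes are the open tin (344,288), the green tin (344,335), the purple tin (320,150) and the offcut (409,220). Pockets: bottle (219,218), tin (261,226), tape (208,271) and block (250,280). In the scene view the tin is at (309,251), tape (165,249), bottle (245,190), sander (170,198), open tin (316,198) and offcut (240,257).

```bash
cat > h.py <<'E'
from plant import *
import cv2, numpy as np
from scipy.spatial.transform import Rotation as Rot
def ray(name, uv, obs=None):
    c=get_calibration(name); K=np.array(c["mtx"],float); d=np.array(c["dist_coeffs"],float)
    p=cv2.undistortPoints(np.array(uv,float).reshape(-1,1,2),K,d)[:,0]
    v=np.c_[p,np.ones(len(p))]
    if name=="wrist":
        T=np.eye(4); T[:3,:3]=Rot.from_euler("xyz",obs["tcp_rot"]).as_matrix(); T[:3,3]=obs["tool_pos"]
        T=T@np.array(c["mount"]); R,o=T[:3,:3],T[:3,3]
    else: R=Rot.from_euler("xyz",c["attitude"]).as_matrix(); o=np.array(c["position"])
    return o, v@R.T
def onz(name,uv,z,obs=None):
    o,v=ray(name,uv,obs); return o+v*((z-o[2])/v[:,2:])
def tri(*views):  # views: (o, v) single rays -> point, residual
    A=[];b=[]
    for o,v in views:
        v=v/np.linalg.norm(v); P=np.eye(3)-np.outer(v,v); A.append(P); b.append(P@o)
    x=np.linalg.lstsq(np.vstack(A),np.hstack(b),rcond=None)[0]
    return x, np.linalg.norm(np.vstack(A)@x-np.hstack(b))
E
python3 - <<'E'
from h import *
t=cv2.imread("pics/top0.png"); s=cv2.imread("pics/scene0.png")
cv2.imwrite("pics/a.png",np.vstack([cv2.resize(t[140:350,300:520],None,fx=2.6,fy=2.6,interpolation=3)]))
cv2.imwrite("pics/b.png",cv2.resize(s[150:300,140:500],None,fx=2.2,fy=2.2,interpolation=3))
P=dict(tin=((347,221),(309,242)),tape=((476,227),(165,241)),bottle=((415,287),(243,180)),sander=((487,287),(170,192)),offcut=((409,220),(241,250)),open=((344,288),(316,188)),
 p_bottle=((219,218),(454,262)),p_tin=((261,226),(405,252)),p_tape=((208,271),(458,217)),p_block=((250,280),(413,212)))
for k,(a,b) in P.items():
    oa,va=ray("top",a); ob,vb=ray("scene",b); x,r=tri((oa,va[0]),(ob,vb[0])); print(k,x.round(0),round(r,1), "hsv", cv2.cvtColor(t,40)[a[1],a[0]])
E
```

```text
tin [595. -59.  67.] 2.3 hsv [102  17 151]
tape [ 585. -350.   48.] 1.4 hsv [ 16 114 130]
bottle [ 449. -204.   85.] 2.0 hsv [110  20 154]
sander [ 450. -371.   45.] 0.6 hsv [ 15 130 118]
offcut [ 601. -197.   44.] 0.6 hsv [ 54   9 145]
open [447. -52.  63.] 0.7 hsv [107 166 112]
p_bottle [607. 230.  26.] 2.0 hsv [ 25  72 141]
p_tin [588. 134.  31.] 2.1 hsv [ 27  64 140]
p_tape [487. 255.  22.] 0.0 hsv [ 26  67 140]
p_block [468. 161.  13.] 0.8 hsv [ 28  60 141]
```

View pics/a.png

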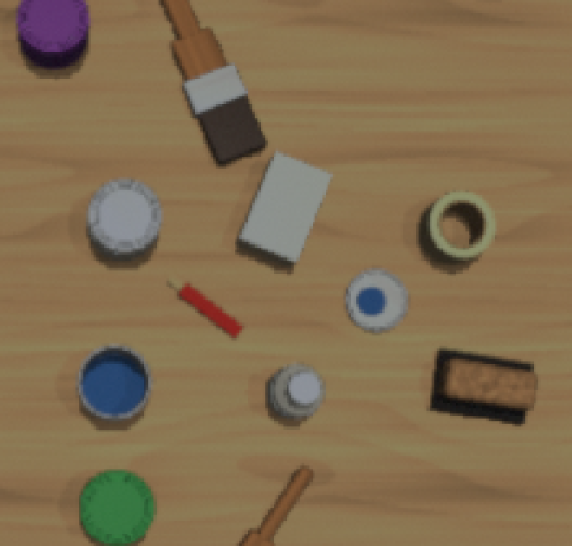

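View pics/b.png

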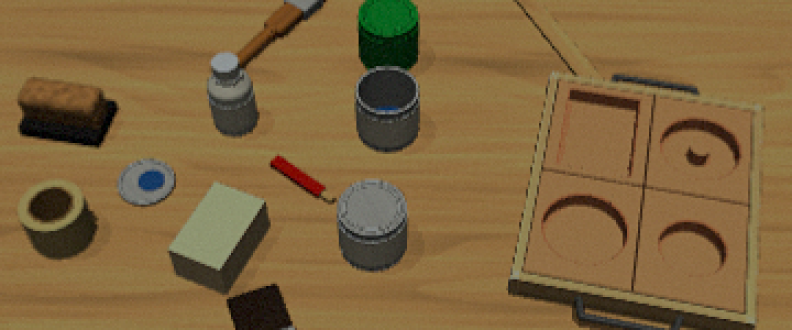

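The crops confirm the choice. The lidded tin has a flat closed top, the open tin shows a blue interior, the tape is a ring, the bottle has a cap and the sander is cork on a black sole. The offcut is plain and pale. Triangulated top heights (67, 48, 85, 45 mm) agree with the given sizes. I'm starting to move towards the tray.

Emit:
arm_command(
  gripper=[91, 91, 91, 91, 91],
  dp=[
    [-0.8, -0.4, 0],
    [-0.8, -0.4, 0],
    [-0.8, -0.4, 0],
    [-0.8, -0.4, 0],
    [-0.8, -0.4, 0],
  ],
  twist=[0, 0, 0, 0, 0],
)

```text
time: 0.78
tool_pos: [231.9, 426.0, 226.5]
tcp_rot: [-3.141, -0.0, 2.852]
contact_force: [-0.5, -0.3, -0.0]
grip_width: 91.2
finger_force: 0.0
```

Emit:
arm_command(
  gripper=[91, 91, 91, 91, 91],
  dp=[
    [-0.9, -0.5, 0],
    [-1, -0.5, 0],
    [-1, -0.5, 0],
    [-1, -0.5, 0],
    [-1, -0.5, 0],
  ],
  twist=[0, 0, 0, 0, 0],
)

```text
time: 1.4
tool_pos: [331.6, 331.0, 226.5]
tcp_rot: [-3.141, -0.0, 2.852]
contact_force: [0.2, 0.3, -0.2]
grip_width: 91.4
finger_force: 0.0
```

Emit:
arm_command(
  gripper=[91, 91, 91, 91, 91],
  dp=[
    [-1, -0.5, 0],
    [-1, -0.5, 0],
    [-1, -0.5, 0],
    [-1, -0.5, 0],
    [0, 0, 0],
  ],
  twist=[0, 0, 0, 0, 0],
)

```text
time: 2.02
tool_pos: [413.5, 254.2, 226.4]
tcp_rot: [-3.141, -0.0, 2.849]
contact_force: [0.2, -0.7, -0.1]
grip_width: 90.8
finger_force: 0.0
```

Run:
```python
from h import *
import pickle
o=get_obs(); im=capture("wrist"); cv2.imwrite("pics/w1.png",im[:,:,::-1]); pickle.dump(o,open("pics/w1.pkl","wb")); print(o["tool_pos"],o["tcp_rot"])
```

```text
[413.47399959 254.21846877 226.40251885] [-3.14125357e+00 -2.83287031e-04  2.84923563e+00]
```

View pics/w1.png

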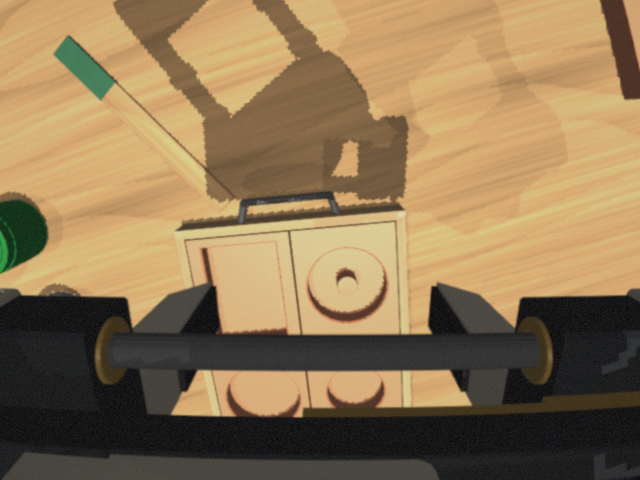

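The wrist picture shows the tray's near half: the stub of the tape pocket at (347,285), the block pocket around (248,285). The gripper hides the lower half, so I go further out to see the whole tray.

Emit:
arm_command(
  gripper=[91, 91, 91, 91, 91],
  dp=[
    [-1, -0.1, -0.2],
    [-1, -0.1, -0.2],
    [-1, -0.1, -0.2],
    [-1, -0.1, -0.2],
    [-1, -0.1, -0.2],
  ],
  twist=[0, 0, 0, 0, 0],
)

```text
time: 2.7
tool_pos: [528.7, 208.4, 251.8]
tcp_rot: [3.141, -0.001, 2.853]
contact_force: [0.2, 0.0, 0.7]
grip_width: 90.7
finger_force: 0.0
```

Emit:
arm_command(
  gripper=[91, 91, 91, 91, 91],
  dp=[
    [-1, -0.1, -0.2],
    [-1, -0.1, -0.2],
    [-1, -0.1, -0.2],
    [-1, -0.1, -0.2],
    [0, 0, 0],
  ],
  twist=[0, 0, 0, 0, 0],
)

```text
time: 3.32
tool_pos: [622.2, 169.8, 271.1]
tcp_rot: [3.142, -0.0, 2.851]
contact_force: [-0.9, -0.5, -0.8]
grip_width: 91.0
finger_force: 0.0
```

Run:
```python
from h import *
import pickle
o=get_obs(); im=capture("wrist"); cv2.imwrite("pics/w2.png",im[:,:,::-1]); pickle.dump(o,open("pics/w2.pkl","wb")); print(o["tool_pos"],o["tcp_rot"])
```

```text
[622.1690828  169.77683603 271.13138263] [ 3.14153418e+00 -4.75851688e-04  2.85147804e+00]
```

View pics/w2.png

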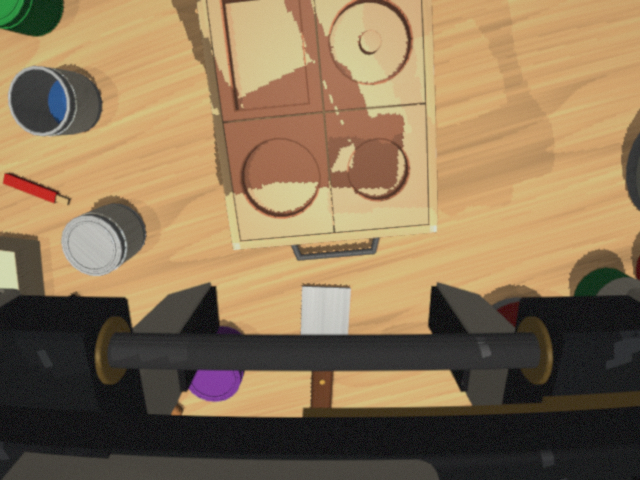

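The tray shows whole: cross line at (327,111), tin rim centred at (282,177), bottle rim (376,167), tape stub (370,41). The lidded tin's lid is at (93,244) and the open tin at (40,100).

Run:
```python
from h import *
import pickle
o1=pickle.load(open("pics/w1.pkl","rb"));o2=pickle.load(open("pics/w2.pkl","rb"))
def R(n,uv,o=None): a,v=ray(n,[uv],o); return a,v[0]
print("stub w1/w2",tri(R("wrist",(347,282),o1),R("wrist",(370,41),o2)))
print("stub top/w2",tri(R("top",(208,270)),R("wrist",(370,41),o2)))
print("tin p top/w2",tri(R("top",(261.5,226)),R("wrist",(282,177),o2)))
print("tin lid top/scene/w2",tri(R("top",(347.5,221)),R("wrist",(93,244),o2)),tri(R("top",(347.5,221)),R("scene",(309,242)),R("wrist",(93,244),o2)))
q=dict(cross=(327,111),tin=(282,177),bottle=(376.5,167),tape=(370,42),blk=(267,53))
X={k:onz("wrist",[v],28,o2)[0] for k,v in q.items()}
for k in X: print(k,X[k].round(1))
n=lambda a,b:(np.linalg.norm(X[a]-X[b]).round(1), np.degrees(np.arctan2(*(X[a]-X[b])[[1,0]])).round(1))
print(n("tin","bottle"),n("bottle","tape"))
# fit lattice: centre c, angle
from scipy.optimize import least_squares
L=dict(cross=(0,0),tin=(1,-1),bottle=(1,1),tape=(-1,1))
f=lambda p:np.hstack([p[:2]+np.array([[np.cos(p[2]),-np.sin(p[2])],[np.sin(p[2]),np.cos(p[2])]])@(np.array(L[k])*[59,48])-X[k][:2] for k in L])
s=least_squares(f,[540,195,-.2]); print(s.x,s.fun.round(1))
p=s.x
for k,l in dict(L,blk=(-1,-1)).items(): print(k,(p[:2]+np.array([[np.cos(p[2]),-np.sin(p[2])],[np.sin(p[2]),np.cos(p[2])]])@(np.array(l)*[59,48])).round(1))
print("tin lid on z60",onz("wrist",[(93,244)],60,o2))
# grey lid: ellipse from mask in w2
im=cv2.imread("pics/w2.png"); h=cv2.cvtColor(im,40); 
m=((h[...,1]<40)&(h[...,2]>90)).astype(np.uint8); m[:190]=0;m[285:]=0;m[:,:50]=0;m[:,160:]=0
c=max(cv2.findContours(m,0,1)[0],key=cv2.contourArea); print(cv2.fitEllipse(c),cv2.boundingRect(c))
```

```text
stub w1/w2 (array([489.39845202, 254.18795913,  20.37242826]), np.float64(0.2510995746913097))
stub top/w2 (array([489.3802601 , 254.74396198,  20.32789135]), np.float64(0.5409701499977969))
tin p top/w2 (array([588.90579053, 135.28207465,  21.38455957]), np.float64(1.6093100211184985))
tin lid top/scene/w2 (array([593.31976419, -58.89007153,  59.81729029]), np.float64(3.2526321226961983)) (array([592.54709143, -59.31815647,  62.12170153]), np.float64(4.401581631316626))
cross [539.6 197.2  28. ]
tin [587.1 136.5  28. ]
bottle [604.5 228.7  28. ]
tape [491.4 252.9  28. ]
blk [473.2 159.   28. ]
(np.float64(93.9), np.float64(-100.7)) (np.float64(115.7), np.float64(-12.1))
[ 5.38797973e+02  1.95044619e+02 -2.02972047e-01] [-0.8 -2.1 -0.2 -0.3  1.7  1.4 -0.7  1. ]
cross [538.8 195. ]
tin [586.9 136.1]
bottle [606.3 230.2]
tape [490.7 254. ]
blk [471.3 159.9]
tin lid on z60 [[590.99253697 -58.33558809  60.        ]]
((94.59735870361328, 243.580322265625), (60.590484619140625, 66.4837417602539), 115.49735260009766) (62, 211, 67, 65)
```

Emit:
arm_command(
  gripper=[91, 91, 91, 91, 91],
  dp=[
    [-0.15, -0.92, 0.5],
    [-0.15, -0.92, 0.5],
    [-0.15, -0.92, 0.5],
    [-0.15, -0.92, 0.5],
    [-0.15, -0.92, 0.5],
  ],
  twist=[0, 0, 0, 0, 0],
)

```text
time: 4.0
tool_pos: [605.4, 54.6, 208.8]
tcp_rot: [3.141, -0.001, 2.853]
contact_force: [1.4, -0.2, 0.8]
grip_width: 91.1
finger_force: 0.0
```

Emit:
arm_command(
  gripper=[91, 91, 91, 91, 91],
  dp=[
    [-0.15, -0.92, 0.5],
    [-0.15, -0.92, 0.5],
    [-0.15, -0.92, 0.5],
    [-0.15, -0.92, 0.5],
    [-0.12, -0.84, 0.5],
  ],
  twist=[0, 0, 0, 0, 0],
)

```text
time: 4.62
tool_pos: [591.0, -59.1, 146.4]
tcp_rot: [3.141, -0.0, 2.853]
contact_force: [0.2, 0.1, -0.0]
grip_width: 91.5
finger_force: 0.0
```

Run:
```python
from h import *
o=get_obs(); print(o["tool_pos"]); im=capture("top")[:,:,::-1]; im2=capture("scene")[:,:,::-1]; w=capture("wrist")[:,:,::-1]
cv2.imwrite("pics/c.png",np.hstack([cv2.resize(im[140:320,270:450],(390,390)),cv2.resize(im2[130:310,220:400],(390,390))]))
```

```text
[590.97157341 -59.12848898 146.39649395]
```

View pics/c.png

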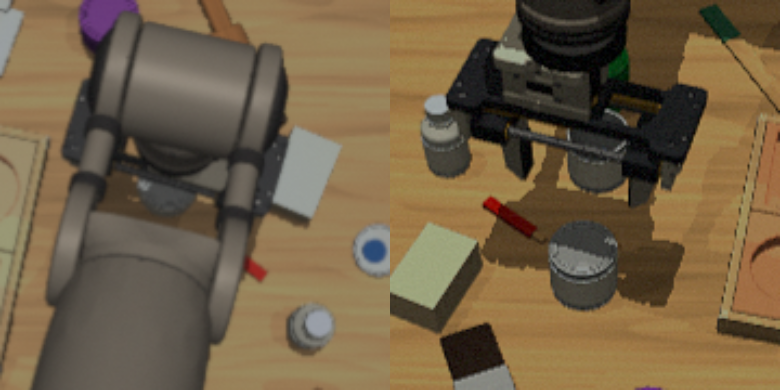

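The gripper is above the lidded tin with nothing near the fingers, so I descend and grip.

Emit:
arm_command(
  gripper=[91, 91, 91, 91, 91],
  dp=[
    [0, 0, 0.95],
    [0, 0, 0.95],
    [0, 0, 0.95],
    [0, 0, 0.95],
    [0, 0, 0.8],
  ],
  twist=[0, 0, 0, 0, 0],
)

```text
time: 5.4
tool_pos: [592.1, -58.3, 31.4]
tcp_rot: [3.141, 0.0, 2.853]
contact_force: [0.1, -0.6, -0.2]
grip_width: 90.9
finger_force: 0.0
```

Emit:
arm_command(
  gripper=[50, 50, 50, 50, 50],
  dp=[
    [0, 0, 0],
    [0, 0, 0],
    [0, 0, 0],
    [0, 0, 0],
    [0, 0, 0],
  ],
  twist=[0, 0, 0, 0, 0],
)

```text
time: 6.02
tool_pos: [592.6, -59.7, 32.9]
tcp_rot: [3.141, 0.002, 2.852]
contact_force: [-0.2, -0.0, 5.4]
grip_width: 61.6
finger_force: 30.0
```

Emit:
arm_command(
  gripper=[50, 50, 50, 50, 50],
  dp=[
    [0, 0, -0.8],
    [0, 0, -1],
    [0, 0.5, -1],
    [0.3, 0.9, 0],
    [0.3, 0.9, 0],
  ],
  twist=[0, 0, 0, 0, 0],
)

```text
time: 6.65
tool_pos: [593.6, 0.3, 101.6]
tcp_rot: [3.141, -0.001, 2.851]
contact_force: [-0.5, 1.3, -3.6]
grip_width: 61.7
finger_force: 30.0
```

Emit:
arm_command(
  gripper=[50, 50, 50, 50, 50],
  dp=[
    [0.3, 0.9, 0],
    [0.3, 0.9, 0],
    [0.3, 0.9, 0],
    [0.3, 0.9, 0],
    [0.3, 0.9, 0],
  ],
  twist=[0, 0, 0, 0, 0],
)

```text
time: 7.28
tool_pos: [589.6, 119.0, 101.2]
tcp_rot: [-3.141, -0.001, 2.852]
contact_force: [0.0, -0.3, -2.6]
grip_width: 61.5
finger_force: 30.0
```

Emit:
arm_command(
  gripper=[50, 50, 50, 50, 50],
  dp=[
    [0.3, 0.6, 0],
    [0, 0, 0],
    [0, 0, 0],
    [0, 0, 0],
    [0, 0, 0],
  ],
  twist=[0, 0, 0, 0, 0],
)

```text
time: 7.9
tool_pos: [587.4, 134.2, 101.7]
tcp_rot: [-3.142, 0.0, 2.851]
contact_force: [0.3, -0.7, -2.6]
grip_width: 61.5
finger_force: 30.0
```

Run:
```python
from h import *
o=get_obs(); print(o["tool_pos"],o["tcp_rot"]); im=capture("top")[:,:,::-1]; im2=capture("scene")[:,:,::-1]; w=capture("wrist")[:,:,::-1]
cv2.imwrite("pics/d.png",np.hstack([cv2.resize(w,(400,300))[:,:],cv2.resize(im2[130:310,330:510],(390,300))]))
```

```text
[587.35506372 134.17365051 101.74185613] [-3.14158862e+00  1.23241559e-05  2.85090688e+00]
```

View pics/d.png

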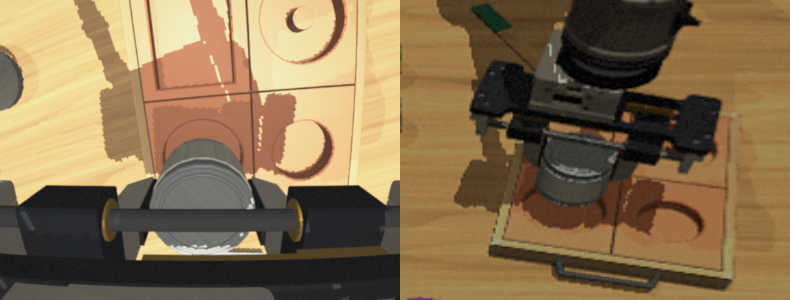

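The tin hangs straight above its pocket, centred within about 2 mm. I lower it, slowly at the end.

Emit:
arm_command(
  gripper=[50, 50, 50, 50, 50],
  dp=[
    [0, 0.07, 0.8],
    [0, 0, 0.8],
    [0, 0, 0.5],
    [0, 0, 0.1],
    [0, 0, 0],
  ],
  twist=[0, 0, 0, 0, 0],
)

```text
time: 8.68
tool_pos: [588.1, 136.5, 47.1]
tcp_rot: [3.141, 0.001, 2.852]
contact_force: [-0.1, 0.1, -2.5]
grip_width: 61.6
finger_force: 30.0
```

Emit:
arm_command(
  gripper=[50, 50, 50, 50, 50],
  dp=[
    [0, 0, 0.08],
    [0, 0, 0.08],
    [0, 0, 0],
    [0, 0, 0],
    [0, 0, 0],
  ],
  twist=[0, 0, 0, 0, 0],
)

```text
time: 9.3
tool_pos: [587.9, 136.6, 42.9]
tcp_rot: [3.141, 0.0, 2.852]
contact_force: [0.4, 0.0, -0.6]
grip_width: 61.4
finger_force: 30.0
```

Emit:
arm_command(
  gripper=[91, 91, 91, 91, 91],
  dp=[
    [0, 0, 0],
    [0, 0, 0],
    [0, 0, -0.4],
    [0, 0, -1],
    [0, 0, -1],
  ],
  twist=[0, 0, 0, 0, 0],
)

```text
time: 9.93
tool_pos: [587.9, 136.5, 104.1]
tcp_rot: [3.141, 0.0, 2.852]
contact_force: [0.1, -0.4, 0.5]
grip_width: 91.2
finger_force: 0.0
```

Emit:
arm_command(
  gripper=[91, 91, 91, 91, 91],
  dp=[
    [-0.3, -0.8, -0.5],
    [-0.46, -1, -0.3],
    [-0.46, -1, -0.3],
    [-0.46, -1, -0.3],
    [-0.46, -1, -0.3],
  ],
  twist=[0, 0, 0, 0, 0],
)

```text
time: 10.55
tool_pos: [604.5, 4.0, 145.5]
tcp_rot: [-3.141, -0.0, 2.851]
contact_force: [0.6, 0.3, 0.4]
grip_width: 91.4
finger_force: 0.0
```

Emit:
arm_command(
  gripper=[91, 91, 91, 91, 91],
  dp=[
    [-0.46, -1, -0.3],
    [-0.46, -1, -0.3],
    [-0.46, -1, -0.3],
    [-0.46, -1, -0.3],
    [-0.46, -1, -0.3],
  ],
  twist=[0, 0, 0, 0, 0],
)

```text
time: 11.18
tool_pos: [623.5, -132.3, 182.9]
tcp_rot: [-3.141, -0.0, 2.851]
contact_force: [0.5, 0.5, -0.5]
grip_width: 90.9
finger_force: 0.0
```

Emit:
arm_command(
  gripper=[91, 91, 91, 91, 91],
  dp=[
    [-0.46, -1, -0.3],
    [-0.46, -1, -0.3],
    [-0.46, -1, -0.3],
    [-0.46, -1, -0.3],
    [0, 0, 0],
  ],
  twist=[0, 0, 0, 0, 0],
)

```text
time: 11.8
tool_pos: [638.9, -242.3, 212.8]
tcp_rot: [-3.141, 0.001, 2.848]
contact_force: [-0.1, -0.0, 0.2]
grip_width: 91.3
finger_force: 0.0
```

Run:
```python
from h import *
import pickle
o=get_obs(); im=capture("wrist"); cv2.imwrite("pics/w3.png",im[:,:,::-1]); pickle.dump(o,open("pics/w3.pkl","wb")); print(o["tool_pos"],o["tcp_rot"])
im=capture("top"); cv2.imwrite("pics/top1.png",im[:,:,::-1])
cv2.imwrite("pics/w3t.png",np.hstack([cv2.resize(cv2.imread("pics/w3.png")[:320],(480,240)),cv2.resize(im[170:330,170:310,::-1],(320,366))[:240]]))
```

```text
[ 638.90616974 -242.25273348  212.82367076] [-3.14088417e+00  6.21478574e-04  2.84842540e+00]
```

View pics/w3.png

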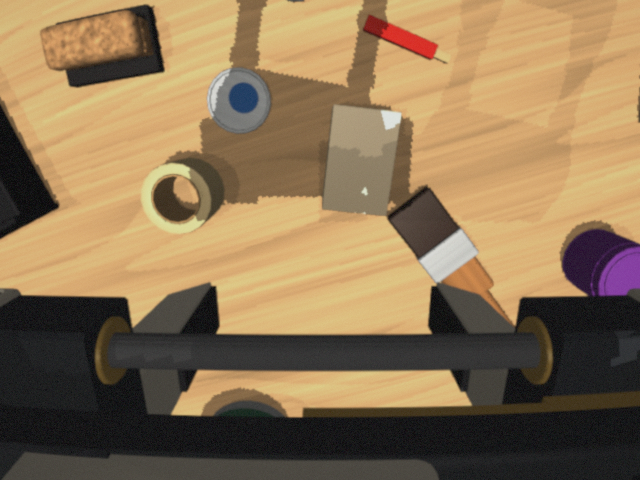

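The tape ring's top face is centred at (176,198) in the wrist view. The sander's cork top spans roughly (41,27)-(138,10)-(148,56)-(47,68). The offcut (363,160) and the lid-like disc (240,98) are not wanted.

Run:
```python
from h import *
import pickle
o=pickle.load(open("pics/w3.pkl","rb"))
def R(n,uv,o=None): a,v=ray(n,[uv],o); return a,v[0]
print("tape",onz("wrist",[(176.5,198.5)],48,o), tri(R("top",(477,226.5)),R("wrist",(176.5,198.5),o)))
im=cv2.imread("pics/w3.png"); h=cv2.cvtColor(im,40)
for n,p in (("ring",(150,200)),("wood",(300,250)),("cork",(95,40)),("cork2",(60,50)),("woodnear",(30,120)),("sole",(120,75))): print(n,h[p[1],p[0]])
# tape: pale ring mask
m=((h[...,0]>22)&(h[...,0]<36)&(h[...,1]>40)).astype(np.uint8); m[:150]=0;m[245:]=0;m[:,:125]=0;m[:,225:]=0
m=cv2.morphologyEx(m,2,np.ones((3,3))); c=max(cv2.findContours(m,0,1)[0],key=cv2.contourArea); print(cv2.boundingRect(c),cv2.minEnclosingCircle(c))
# sole: dark mask
m=(h[...,2]<60).astype(np.uint8); m[100:]=0;m[:,:60]=0;m[:,175:]=0
c=max(cv2.findContours(m,0,1)[0],key=cv2.contourArea); print("sole",cv2.boundingRect(c),cv2.approxPolyDP(c,4,True)[:,0].tolist())
C=onz("wrist",[(41,27),(138,10),(150,56),(47,68)],46,o); print(C.round(1),C.mean(0).round(1))
for i in range(4): d=C[(i+1)%4]-C[i]; print(np.linalg.norm(d).round(1),np.degrees(np.arctan2(d[1],d[0])).round(1))
S=onz("wrist",[(155,6),(162,72),(69,86)],14,o); print(S.round(1), (S[0]+S[2])/2, np.linalg.norm(S[1]-S[0]),np.linalg.norm(S[1]-S[2]),np.degrees(np.arctan2(*(S[1]-S[2])[[1,0]])))
cv2.imwrite("pics/e.png",np.hstack([cv2.resize(im[0:120,0:200],(500,300)),cv2.resize(cv2.imread("pics/top1.png")[170:330,170:310],(263,300))]))
```

```text
tape [[ 587.28915584 -353.2418898    48.        ]] (array([ 585.94983581, -349.48872983,   55.8696274 ]), np.float64(1.288981829731958))
ring [ 30  74 214]
wood [ 17 121 221]
cork [ 18 127 215]
cork2 [ 15 136 210]
woodnear [ 20 109 218]
sole [40 19 40]
(141, 163, 63, 71) ((175.70765686035156, 198.24014282226562), 36.2374153137207)
sole (67, 6, 97, 81) [[151, 8], [128, 9], [143, 19], [152, 54], [68, 69], [70, 84], [161, 71]]
[[ 427.7 -408.6   46. ]
 [ 444.1 -329.5   46. ]
 [ 478.2 -332.8   46. ]
 [ 457.9 -416.3   46. ]] [ 452.  -371.8   46. ]
80.7 78.3
34.2 -5.4
85.9 -103.7
31.1 165.7
[[ 434.2 -325.5   14. ]
 [ 485.  -338.7   14. ]
 [ 468.3 -422.2   14. ]] [ 451.24152879 -373.84525051   14.        ] 52.490636375088165 85.1508844046908 78.65806773467935
```

View pics/e.png

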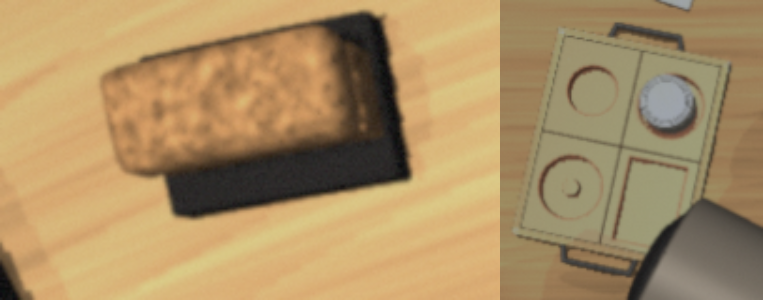

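Emit:
arm_command(
  gripper=[91, 91, 91, 91, 91],
  dp=[
    [0.15, -0.96, 0.8],
    [0.15, -0.96, 0.8],
    [0.15, -0.96, 0.8],
    [0.15, -0.96, 0.8],
    [0.15, -0.96, 0.8],
  ],
  twist=[0, 0, 0, 0, 0],
)

```text
time: 12.52
tool_pos: [586.8, -348.0, 111.9]
tcp_rot: [3.141, -0.001, 2.853]
contact_force: [-0.2, -0.1, 0.5]
grip_width: 91.0
finger_force: 0.0
```

Emit:
arm_command(
  gripper=[91, 91, 91, 91, 91],
  dp=[
    [0, 0, 0.9],
    [0, 0, 0.9],
    [0, 0, 0.9],
    [0, 0, 0.8],
    [0, 0, 0],
  ],
  twist=[0, 0, 0, 0, 0],
)

```text
time: 13.15
tool_pos: [586.4, -347.2, 23.2]
tcp_rot: [3.14, -0.004, 2.852]
contact_force: [0.5, -0.4, -0.9]
grip_width: 91.0
finger_force: 0.0
```

Emit:
arm_command(
  gripper=[48, 48, 48, 48, 48],
  dp=[
    [0, 0, 0],
    [0, 0, 0],
    [0, 0, 0],
    [0, 0, 0],
    [0, 0, 0],
  ],
  twist=[0, 0, 0, 0, 0],
)

```text
time: 13.78
tool_pos: [587.7, -349.0, 26.0]
tcp_rot: [-3.141, 0.001, 2.852]
contact_force: [-0.8, -0.2, 4.9]
grip_width: 59.8
finger_force: 30.0
```

Emit:
arm_command(
  gripper=[48, 48, 48, 48, 48],
  dp=[
    [0, 0, -0.8],
    [0, 0, -1],
    [0, 0, -1],
    [0.3, 0.7, -1],
    [0.48, 1, -0.8],
  ],
  twist=[0, 0, 0, 0, 0],
)

```text
time: 14.4
tool_pos: [580.9, -302.3, 142.2]
tcp_rot: [-3.141, 0.001, 2.851]
contact_force: [-0.3, -0.5, -1.5]
grip_width: 60.0
finger_force: 30.0
```

Emit:
arm_command(
  gripper=[48, 48, 48, 48, 48],
  dp=[
    [0.48, 1, 0],
    [0.48, 1, 0],
    [0.48, 1, 0],
    [0.48, 1, 0],
    [0.48, 1, 0],
  ],
  twist=[0, 0, 0, 0, 0],
)

```text
time: 15.02
tool_pos: [558.9, -164.3, 141.2]
tcp_rot: [3.141, 0.001, 2.852]
contact_force: [0.3, 0.1, -1.1]
grip_width: 59.9
finger_force: 30.0
```

Emit:
arm_command(
  gripper=[48, 48, 48, 48, 48],
  dp=[
    [0.48, 1, 0],
    [0.48, 1, 0],
    [0.48, 1, 0],
    [0.48, 1, 0],
    [0.48, 1, 0],
  ],
  twist=[0, 0, 0, 0, 0],
)

```text
time: 15.65
tool_pos: [537.1, -27.4, 141.2]
tcp_rot: [3.141, 0.001, 2.852]
contact_force: [-0.1, -1.0, -0.9]
grip_width: 59.8
finger_force: 30.0
```

Emit:
arm_command(
  gripper=[48, 48, 48, 48, 48],
  dp=[
    [0.48, 1, 0],
    [0.48, 1, 0],
    [0.48, 1, 0],
    [0.48, 1, 0],
    [0.48, 1, 0],
  ],
  twist=[0, 0, 0, 0, 0],
)

```text
time: 16.27
tool_pos: [515.3, 109.5, 141.2]
tcp_rot: [3.141, 0.001, 2.852]
contact_force: [0.5, 0.2, -1.9]
grip_width: 59.9
finger_force: 30.0
```

Emit:
arm_command(
  gripper=[48, 48, 48, 48, 48],
  dp=[
    [0.48, 1, 0],
    [0.48, 1, 0],
    [0.48, 1, 0],
    [0.48, 1, 0],
    [0.3, 0.6, 0],
  ],
  twist=[0, 0, 0, 0, 0],
)

```text
time: 16.9
tool_pos: [494.9, 235.8, 141.0]
tcp_rot: [3.141, 0.0, 2.853]
contact_force: [0.4, -0.1, -1.1]
grip_width: 60.2
finger_force: 30.0
```

Emit:
arm_command(
  gripper=[48, 48, 48, 48, 48],
  dp=[
    [0.38, 0.66, 0],
    [0, 0, 0.8],
    [0, 0, 0.8],
    [0, 0, 0.4],
    [0, 0, 0],
  ],
  twist=[0, 0, 0, 0, 0],
)

```text
time: 17.52
tool_pos: [490.5, 253.0, 89.8]
tcp_rot: [-3.141, -0.001, 2.851]
contact_force: [-0.1, 0.1, -0.9]
grip_width: 60.0
finger_force: 30.0
```

Run:
```python
from h import *
o=get_obs(); print(o["tool_pos"]); im=capture("scene")[:,:,::-1]; w=capture("wrist")[:,:,::-1]
cv2.imwrite("pics/f.png",np.hstack([cv2.resize(w[60:360,150:550],(400,300)),cv2.resize(im[170:310,360:500],(300,300))]))
```

```text
[490.51443642 252.96542936  89.84739396]
```

View pics/f.png

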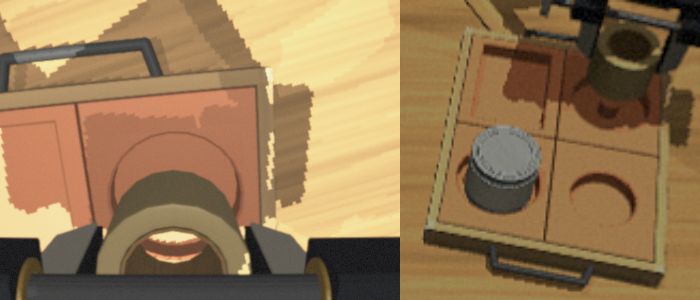

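The tin sits in its pocket, and the tape is centred over the tape pocket with the rim showing evenly around it. I'm lowering it.

Emit:
arm_command(
  gripper=[48, 48, 48, 48, 48],
  dp=[
    [0, 0.04, 0.8],
    [0, 0, 0.8],
    [0, 0, 0.35],
    [0, 0, 0],
    [0, 0, 0],
  ],
  twist=[0, 0, 0, 0, 0],
)

```text
time: 18.25
tool_pos: [491.7, 254.3, 42.4]
tcp_rot: [3.141, 0.001, 2.852]
contact_force: [-0.0, -1.5, -1.5]
grip_width: 59.8
finger_force: 30.0
```

Emit:
arm_command(
  gripper=[48, 48, 48, 48, 48],
  dp=[
    [0, 0, 0.08],
    [0, 0, 0.08],
    [0, 0, 0.04],
    [0, 0, 0],
    [0, 0, 0],
  ],
  twist=[0, 0, 0, 0, 0],
)

```text
time: 18.88
tool_pos: [491.1, 254.1, 36.5]
tcp_rot: [3.142, 0.0, 2.852]
contact_force: [0.1, 0.6, -1.6]
grip_width: 60.0
finger_force: 30.0
```

Emit:
arm_command(
  gripper=[91, 91, 91, 91, 91],
  dp=[
    [0, 0, 0],
    [0, 0, 0],
    [0, 0, -0.6],
    [0, 0, -1],
    [0, 0, -1],
  ],
  twist=[0, 0, 0, 0, 0],
)

```text
time: 19.5
tool_pos: [491.2, 254.1, 103.2]
tcp_rot: [3.141, 0.001, 2.852]
contact_force: [-0.0, -1.0, 0.1]
grip_width: 90.6
finger_force: 0.0
```

Emit:
arm_command(
  gripper=[91, 91, 91, 91, 91],
  dp=[
    [0, -0.5, -1],
    [-0.25, -1, -1],
    [-0.25, -1, 0],
    [-0.25, -1, 0],
    [-0.25, -1, 0],
  ],
  twist=[0, 0, 0, 0, 0],
)

```text
time: 20.12
tool_pos: [483.0, 138.3, 152.8]
tcp_rot: [3.141, 0.002, 2.852]
contact_force: [0.5, -0.4, -1.0]
grip_width: 90.6
finger_force: 0.0
```

Emit:
arm_command(
  gripper=[91, 91, 91, 91, 91],
  dp=[
    [-0.25, -1, 0],
    [-0.25, -1, 0],
    [-0.25, -1, 0],
    [-0.25, -1, 0],
    [-0.25, -1, 0],
  ],
  twist=[0, 0, 0, 0, 0],
)

```text
time: 20.75
tool_pos: [477.2, 9.5, 152.7]
tcp_rot: [3.141, 0.002, 2.852]
contact_force: [0.3, -0.0, -0.2]
grip_width: 90.9
finger_force: 0.0
```

Emit:
arm_command(
  gripper=[91, 91, 91, 91, 91],
  dp=[
    [-0.25, -1, 0],
    [-0.25, -1, 0],
    [-0.25, -1, 0],
    [-0.25, -1, 0],
    [-0.25, -1, 0],
  ],
  twist=[0, 0, 0, 0, 0],
)

```text
time: 21.38
tool_pos: [471.4, -119.3, 152.6]
tcp_rot: [-3.142, 0.001, 2.852]
contact_force: [0.4, -0.2, 0.7]
grip_width: 91.1
finger_force: 0.0
```

Emit:
arm_command(
  gripper=[91, 91, 91, 91, 91],
  dp=[
    [-0.25, -1, 0],
    [-0.25, -1, 0],
    [-0.25, -1, 0],
    [-0.25, -1, 0],
    [-0.25, -1, 0],
  ],
  twist=[0, 0, 0, 0, 0],
)

```text
time: 22.0
tool_pos: [465.6, -248.0, 152.7]
tcp_rot: [-3.141, 0.001, 2.852]
contact_force: [0.2, -0.4, -0.5]
grip_width: 90.7
finger_force: 0.0
```

Emit:
arm_command(
  gripper=[91, 91, 91, 91, 91],
  dp=[
    [-0.25, -1, 0],
    [-0.25, -1, 0],
    [-0.2, -1, 0],
    [0, -1, 0],
    [0, 0, 0],
  ],
  twist=[0, 0, 0, 0, 1],
)

```text
time: 22.62
tool_pos: [453.2, -350.0, 151.9]
tcp_rot: [-3.141, 0.001, 2.761]
contact_force: [0.1, -0.2, -0.5]
grip_width: 91.0
finger_force: 0.0
```

Emit:
arm_command(
  gripper=[91, 91, 91, 91, 91],
  dp=[
    [0, 0, 0],
    [0, 0, 0],
    [0, 0, 0],
    [0, 0, 0],
    [0, 0, 0],
  ],
  twist=[1, 1, 1, 1, 1],
)

```text
time: 23.25
tool_pos: [453.7, -348.3, 152.1]
tcp_rot: [3.141, 0.001, 2.325]
contact_force: [-0.7, 0.5, 0.4]
grip_width: 91.1
finger_force: 0.0
```

Emit:
arm_command(
  gripper=[91, 91, 91, 91, 91],
  dp=[
    [0, 0, 0],
    [0, 0, 0],
    [0, 0, 0],
    [0, 0, 0],
    [0, 0, 0],
  ],
  twist=[1, 1, 1, 1, 1],
)

```text
time: 23.88
tool_pos: [453.7, -348.3, 152.1]
tcp_rot: [3.141, 0.0, 1.889]
contact_force: [0.2, 0.2, -0.0]
grip_width: 91.1
finger_force: 0.0
```

Emit:
arm_command(
  gripper=[91, 91, 91, 91, 91],
  dp=[
    [0, 0, 0],
    [0, 0, 0],
    [0, 0, 0],
    [0, 0, 0],
    [0, 0, 0],
  ],
  twist=[1, 1, 1, 1, 1],
)

```text
time: 24.5
tool_pos: [453.7, -348.3, 152.1]
tcp_rot: [3.141, 0.0, 1.453]
contact_force: [0.6, 0.3, 0.6]
grip_width: 90.6
finger_force: 0.0
```

Emit:
arm_command(
  gripper=[91, 91, 91, 91, 91],
  dp=[
    [0, 0, 0],
    [0, 0, 0],
    [0, 0, 0],
    [0, 0, 0],
    [0, 0, 0],
  ],
  twist=[0.9, 0, 0, 0, 0],
)

```text
time: 25.12
tool_pos: [453.7, -347.9, 151.5]
tcp_rot: [-3.142, -0.0, 1.377]
contact_force: [-0.6, 0.0, 0.0]
grip_width: 90.9
finger_force: 0.0
```

Run:
```python
from h import *
o=get_obs(); print(o["tool_pos"],o["tcp_rot"]); im=capture("scene")[:,:,::-1]; t=capture("top")[:,:,::-1]
cv2.imwrite("pics/g.png",np.hstack([cv2.resize(im[110:270,90:270],(450,400)),cv2.resize(t[170:330,170:310],(350,400))]))
```

```text
[ 453.73750002 -347.89604847  151.4535096 ] [-3.14157987e+00 -1.03503616e-04  1.37745349e+00]
```

View pics/g.png

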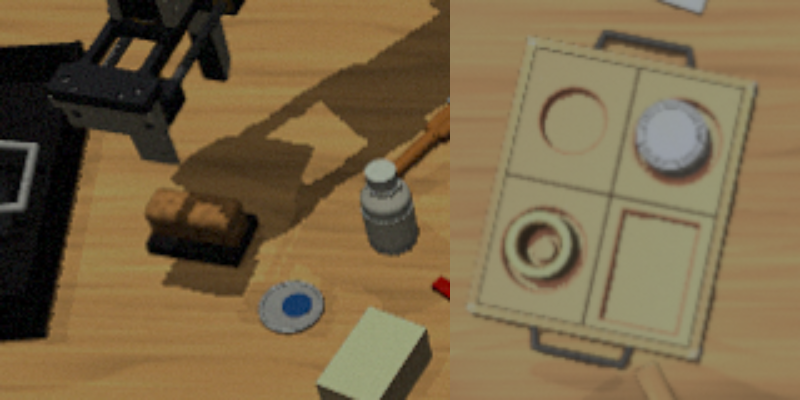

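Tape and tin are both seated in their pockets in the top view. Now the sander: shift 25 mm along its length, then descend.

Emit:
arm_command(
  gripper=[91, 91, 91, 91, 91],
  dp=[
    [-1, 0.1, 0.8],
    [0, 0, 0.95],
    [0, 0, 0.95],
    [0, 0, 0.95],
    [0, 0, 0.95],
  ],
  twist=[0, 0, 0, 0, 0],
)

```text
time: 25.85
tool_pos: [451.4, -373.0, 35.7]
tcp_rot: [3.141, 0.0, 1.377]
contact_force: [0.1, 0.3, -0.6]
grip_width: 90.4
finger_force: 0.0
```

Emit:
arm_command(
  gripper=[91, 91, 91, 91, 91],
  dp=[
    [0, 0, 0.5],
    [0, 0, 0],
    [0, 0, 0],
    [0, 0, 0],
    [0, 0, 0],
  ],
  twist=[0, 0, 0, 0, 0],
)

```text
time: 26.48
tool_pos: [451.6, -373.1, 24.6]
tcp_rot: [3.141, 0.001, 1.377]
contact_force: [-1.0, 0.5, -0.1]
grip_width: 91.0
finger_force: 0.0
```

Emit:
arm_command(
  gripper=[22, 22, 22, 22, 22],
  dp=[
    [0, 0, 0],
    [0, 0, 0],
    [0, 0, 0],
    [0, 0, 0],
    [0, 0, 0],
  ],
  twist=[0, 0, 0, 0, 0],
)

```text
time: 27.1
tool_pos: [451.4, -372.9, 23.9]
tcp_rot: [-3.142, -0.0, 1.377]
contact_force: [0.4, -0.1, 0.2]
grip_width: 45.5
finger_force: 0.0
```

Emit:
arm_command(
  gripper=[22, 22, 22, 22, 22],
  dp=[
    [0, 0, 0],
    [0, 0, 0],
    [0, 0, 0],
    [0, 0, 0],
    [0, 0, 0],
  ],
  twist=[0, 0, 0, 0, 0],
)

```text
time: 27.72
tool_pos: [451.4, -372.9, 23.9]
tcp_rot: [-3.142, -0.0, 1.377]
contact_force: [-0.3, 1.1, -0.5]
grip_width: 33.8
finger_force: 29.8
```

Emit:
arm_command(
  gripper=[22, 22, 22, 22, 22],
  dp=[
    [0, 0, -0.95],
    [0, 0, -0.95],
    [0, 0, -0.95],
    [0, 0, -0.95],
    [0, 0, -0.95],
  ],
  twist=[0, 0, -1, -1, -1],
)

```text
time: 28.35
tool_pos: [451.2, -372.6, 143.1]
tcp_rot: [-3.141, -0.001, 1.642]
contact_force: [0.3, -0.7, -1.1]
grip_width: 33.9
finger_force: 29.8
```

Emit:
arm_command(
  gripper=[22, 22, 22, 22, 22],
  dp=[
    [0, 0, 0],
    [0, 0, 0],
    [0, 0, 0],
    [0, 0, 0],
    [0, 0, 0],
  ],
  twist=[-1, -1, -1, -1, -1],
)

```text
time: 28.98
tool_pos: [451.2, -372.7, 142.3]
tcp_rot: [-3.141, -0.001, 2.078]
contact_force: [-0.6, -0.1, -2.1]
grip_width: 33.6
finger_force: 29.8
```

Emit:
arm_command(
  gripper=[22, 22, 22, 22, 22],
  dp=[
    [0, 0, 0],
    [0, 0, 0],
    [0, 0, 0],
    [0, 0, 0],
    [0, 0, 0],
  ],
  twist=[-1, -1, -1, -1, -1],
)

```text
time: 29.6
tool_pos: [451.2, -372.6, 142.2]
tcp_rot: [3.141, -0.001, 2.514]
contact_force: [0.1, -0.6, -2.2]
grip_width: 33.5
finger_force: 29.8
```

Emit:
arm_command(
  gripper=[22, 22, 22, 22, 22],
  dp=[
    [0, 0, 0],
    [0, 0, 0],
    [0, 0, 0],
    [0, 0, 0],
    [0, 0, 0],
  ],
  twist=[-1, -1, -1, -1, -0.9],
)

```text
time: 30.22
tool_pos: [451.2, -372.7, 142.3]
tcp_rot: [3.141, -0.001, 2.942]
contact_force: [-0.5, 0.5, -2.6]
grip_width: 34.0
finger_force: 29.8
```

Emit:
arm_command(
  gripper=[22, 22, 22, 22, 22],
  dp=[
    [0.1, 0.6, 0],
    [0.17, 1, 0],
    [0.17, 1, 0],
    [0.17, 1, 0],
    [0.17, 1, 0],
  ],
  twist=[0, 0, 0, 0, 0],
)

```text
time: 30.85
tool_pos: [455.3, -254.4, 142.7]
tcp_rot: [3.141, -0.0, 2.938]
contact_force: [0.1, -0.0, -2.1]
grip_width: 33.5
finger_force: 29.8
```

Emit:
arm_command(
  gripper=[22, 22, 22, 22, 22],
  dp=[
    [0.17, 1, 0],
    [0.17, 1, 0],
    [0.17, 1, 0],
    [0.17, 1, 0],
    [0.17, 1, 0],
  ],
  twist=[0, 0, 0, 0, 0],
)

```text
time: 31.48
tool_pos: [459.4, -127.8, 142.8]
tcp_rot: [3.141, 0.0, 2.938]
contact_force: [0.6, -0.7, -1.4]
grip_width: 33.5
finger_force: 29.8
```

Emit:
arm_command(
  gripper=[22, 22, 22, 22, 22],
  dp=[
    [0.17, 1, 0],
    [0.17, 1, 0],
    [0.17, 1, 0],
    [0.17, 1, 0],
    [0.17, 1, 0],
  ],
  twist=[0, 0, 0, 0, 0],
)

```text
time: 32.1
tool_pos: [463.5, -1.3, 142.8]
tcp_rot: [3.141, 0.0, 2.938]
contact_force: [0.8, 0.0, -1.6]
grip_width: 33.7
finger_force: 29.8
```

Emit:
arm_command(
  gripper=[22, 22, 22, 22, 22],
  dp=[
    [0.17, 1, 0],
    [0.17, 1, 0],
    [0.17, 1, 0],
    [0.17, 1, 0],
    [0.15, 0.9, 0],
  ],
  twist=[0, 0, 0, 0, 0],
)

```text
time: 32.72
tool_pos: [467.5, 122.9, 142.8]
tcp_rot: [3.141, -0.0, 2.939]
contact_force: [-0.3, 0.5, -1.8]
grip_width: 33.6
finger_force: 29.8
```

Emit:
arm_command(
  gripper=[22, 22, 22, 22, 22],
  dp=[
    [0.1, 0.9, 0],
    [0.05, 0.58, 0.4],
    [0, 0, 1],
    [0, 0, 1],
    [0, 0, 0],
  ],
  twist=[0, 0, 0, 0, 0],
)

```text
time: 33.35
tool_pos: [470.2, 158.2, 80.8]
tcp_rot: [-3.14, -0.005, 2.939]
contact_force: [0.7, -0.9, -1.8]
grip_width: 33.7
finger_force: 29.8
```

Run:
```python
from h import *
import pickle
o=get_obs(); print(o["tool_pos"],o["tcp_rot"]); w=capture("wrist")[:,:,::-1]; im=capture("scene")[:,:,::-1];cv2.imwrite("pics/w5.png",w);pickle.dump(o,open("pics/w5.pkl","wb"))
cv2.imwrite("pics/i.png",np.hstack([cv2.resize(w[60:360,150:550],(480,360)),cv2.resize(im[170:310,360:500],(300,360))]))
```

```text
[470.22507437 158.17628292  80.79200551] [-3.13983696 -0.00459143  2.93875339]
```

View pics/i.png

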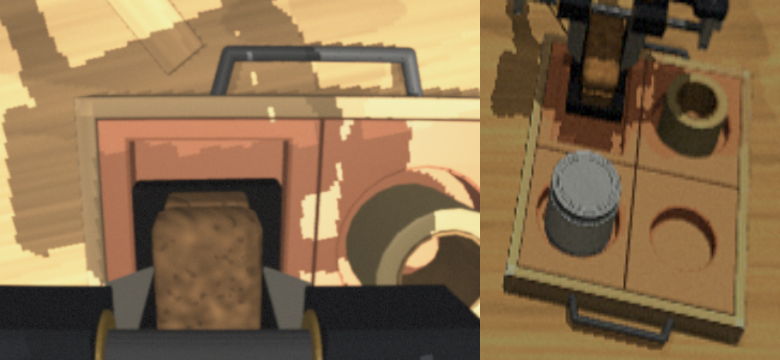

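The sole (columns 134-282) is centred and parallel in the pocket (131-289). I check the lengthwise position from the near edges.

Run:
```python
from h import *
import pickle
o=pickle.load(open("pics/w5.pkl","rb"))
f=lambda u,v:(150+u/1.2,60+v/1.2)
T=o["tool_pos"]; y=o["tcp_rot"][2]; ex=np.array([np.cos(y),np.sin(y)]); ey=np.array([np.sin(y),-np.cos(y)])
for n,p,z in (("pocket near edge",(210,138),28),("pocket L",(131,200),28),("pocket R",(289,200),28),("sole near edge (top)",(208,181),71),("sole L",(134,190),71),("sole R",(282,190),71)):
    d=(onz("wrist",[f(*p)],z,o)[0]-T)[:2]; print(n,(d@ex).round(1),(d@ey).round(1))
```

```text
pocket near edge 50.5 -0.1
pocket L 22.8 -35.7
pocket R 22.7 35.4
sole near edge (top) 40.6 -1.0
sole L 37.4 -27.3
sole R 37.3 25.4
```

Emit:
arm_command(
  gripper=[22, 22, 22, 22, 22],
  dp=[
    [0.08, 0.03, 0.6],
    [0, 0, 0.6],
    [0, 0, 0.4],
    [0, 0, 0],
    [0, 0, 0],
  ],
  twist=[0, 0, 0, 0, 0],
)

```text
time: 34.08
tool_pos: [470.7, 159.5, 43.0]
tcp_rot: [3.141, 0.001, 2.939]
contact_force: [0.3, 0.2, -1.4]
grip_width: 33.6
finger_force: 29.8
```

Emit:
arm_command(
  gripper=[22, 22, 22, 22, 22],
  dp=[
    [0, 0, 0.08],
    [0, 0, 0.08],
    [0, 0, 0.08],
    [0, 0, 0],
    [0, 0, 0],
  ],
  twist=[0, 0, 0, 0, 0],
)

```text
time: 34.7
tool_pos: [470.4, 159.4, 36.7]
tcp_rot: [3.141, 0.0, 2.939]
contact_force: [-0.5, -0.6, -1.7]
grip_width: 33.8
finger_force: 29.8
```

Emit:
arm_command(
  gripper=[22, 22, 22, 22, 22],
  dp=[
    [0, 0, 0.06],
    [0, 0, 0.04],
    [0, 0, 0],
    [0, 0, 0],
    [0, 0, 0],
  ],
  twist=[0, 0, 0, 0, 0],
)

```text
time: 35.33
tool_pos: [470.4, 159.4, 34.3]
tcp_rot: [3.141, 0.0, 2.939]
contact_force: [-0.4, 0.2, -1.0]
grip_width: 33.7
finger_force: 29.8
```

Emit:
arm_command(
  gripper=[56, 56, 56, 56, 56],
  dp=[
    [0, 0, 0],
    [0, 0, 0],
    [0, 0, 0],
    [0, 0, -0.4],
    [0, 0, -1],
  ],
  twist=[0, 0, 0, 0, 0],
)

```text
time: 35.95
tool_pos: [469.7, 159.3, 69.3]
tcp_rot: [-3.141, -0.002, 2.939]
contact_force: [0.6, 0.1, 0.9]
grip_width: 55.9
finger_force: 0.0
```

Emit:
arm_command(
  gripper=[56, 56, 91, 91, 91],
  dp=[
    [0, 0, -1],
    [0, 0, -1],
    [-0.2, -0.6, -1],
    [-0.36, -1, -0.7],
    [-0.36, -1, -0.5],
  ],
  twist=[0, 0, 0, 0, 0],
)

```text
time: 36.58
tool_pos: [480.1, 90.5, 176.0]
tcp_rot: [3.141, 0.002, 2.94]
contact_force: [0.5, 0.7, 0.3]
grip_width: 81.1
finger_force: 0.0
```

Emit:
arm_command(
  gripper=[91, 91, 91, 91, 91],
  dp=[
    [-0.36, -1, -0.4],
    [-0.36, -1, -0.4],
    [-0.36, -1, 0],
    [-0.36, -1, 0],
    [-0.36, -1, 0],
  ],
  twist=[0, 0, 0, 0, 0],
)

```text
time: 37.2
tool_pos: [498.8, -41.2, 195.0]
tcp_rot: [3.141, 0.001, 2.939]
contact_force: [-0.0, -0.1, -0.4]
grip_width: 91.5
finger_force: 0.0
```

Emit:
arm_command(
  gripper=[91, 91, 91, 91, 91],
  dp=[
    [-0.36, -1, 0],
    [-0.36, -1, 0],
    [-0.36, -1, 0],
    [-0.36, -1, 0],
    [0, 0, 0],
  ],
  twist=[0, 0, 0, 0, 0],
)

```text
time: 37.83
tool_pos: [513.9, -146.9, 194.7]
tcp_rot: [-3.141, 0.001, 2.937]
contact_force: [0.3, 0.6, 0.5]
grip_width: 90.8
finger_force: 0.0
```

Run:
```python
from h import *
import pickle
o=get_obs(); print(o["tool_pos"],o["tcp_rot"]); w=capture("wrist")[:,:,::-1]; t=capture("top")[:,:,::-1]; cv2.imwrite("pics/w6.png",w);cv2.imwrite("pics/top6.png",t);pickle.dump(o,open("pics/w6.pkl","wb"))
P=np.array([[449.,-204,88],[449,-204,0]])
# project expected bottle into the wrist picture
c=get_calibration("wrist"); T=np.eye(4); T[:3,:3]=Rot.from_euler("xyz",o["tcp_rot"]).as_matrix(); T[:3,3]=o["tool_pos"]; T=np.linalg.inv(T@np.array(c["mount"]))
uv=cv2.projectPoints(P,cv2.Rodrigues(T[:3,:3])[0],T[:3,3],np.array(c["mtx"],float),np.array(c["dist_coeffs"],float))[0][:,0]; print(uv)
h=cv2.cvtColor(w,40); u,v=map(int,uv[0]); x0,y0=max(u-60,0),max(v-60,0)
cr=w[y0:y0+130,x0:x0+150]; print(x0,y0,cr.shape)
cv2.imwrite("pics/j.png",np.hstack([cv2.resize(cr,None,fx=3,fy=3),cv2.resize(t[180:310,180:295],(345,390))]) if cr.shape==(130,150,3) else cv2.resize(w,(640,480)))
```

```text
[ 513.92321599 -146.90857601  194.67042203] [-3.14140010e+00  6.76184961e-04  2.93678327e+00]
[[218.57470293 162.24991336]
 [244.03032357 152.09021142]]
158 102 (130, 150, 3)
```

View pics/j.png

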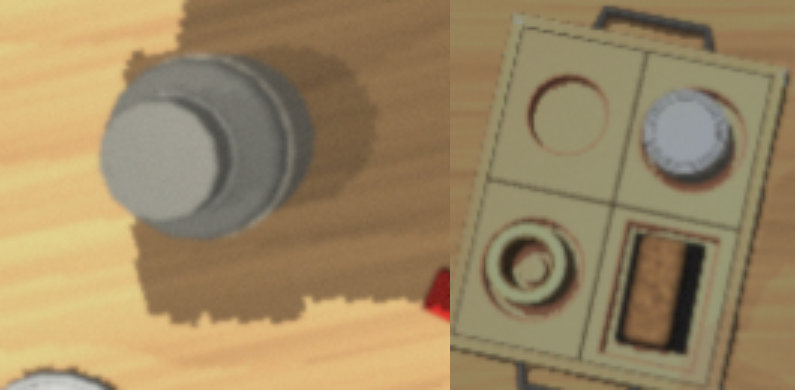

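The sander lies inside its pocket, parallel to it. The cap top is centred at about (211.7,155.3) in the wrist picture.

Run:
```python
from h import *
import pickle
o=pickle.load(open("pics/w6.pkl","rb"))
X=onz("wrist",[(211.7,155.3)],88,o)[0]; a,v=ray("wrist",[(211.7,155.3)],o); b,w=ray("top",[(416.5,289)])
# cap in the first top picture: crop a (287..321, 372..408)/2.6
b,w=ray("top",[(300+304/2.6,140+389/2.6)]); print(X, tri((a,v[0]),(b,w[0])))
d=(X-o["tool_pos"])[:2]; y=o["tcp_rot"][2]; print(d@[np.cos(y),np.sin(y)]/25, d@[np.sin(y),-np.cos(y)]/25)
```

```text
[ 443.71002966 -207.20737328   88.        ] (array([ 443.13404734, -206.41017753,   90.34737015]), np.float64(0.7618684101068138))
2.25928452483499 -2.932741348084156
```

Emit:
arm_command(
  gripper=[91, 91, 91, 91, 91],
  dp=[
    [0.75, -0.97, 0.6],
    [0.75, -0.98, 0.6],
    [0.75, -0.98, 0.6],
    [0, 0, 0.6],
    [0, 0, 0.6],
  ],
  twist=[0, 0, 0, 0, 0],
)

```text
time: 38.55
tool_pos: [443.9, -205.2, 119.2]
tcp_rot: [3.141, 0.0, 2.939]
contact_force: [0.2, 0.4, -1.6]
grip_width: 91.1
finger_force: 0.0
```

Emit:
arm_command(
  gripper=[91, 91, 91, 91, 91],
  dp=[
    [0, 0, 0.8],
    [0, 0, 0.8],
    [0, 0, 0.8],
    [0, 0, 0.8],
    [0, 0, 0.4],
  ],
  twist=[0, 0, 0, 0, 0],
)

```text
time: 39.17
tool_pos: [443.8, -204.8, 28.7]
tcp_rot: [3.141, -0.001, 2.94]
contact_force: [-0.2, 0.6, 0.2]
grip_width: 91.1
finger_force: 0.0
```

Emit:
arm_command(
  gripper=[34, 34, 34, 34, 34],
  dp=[
    [0, 0, 0],
    [0, 0, 0],
    [0, 0, 0],
    [0, 0, 0],
    [0, 0, 0],
  ],
  twist=[0, 0, 0, 0, 0],
)

```text
time: 39.8
tool_pos: [444.1, -206.1, 29.4]
tcp_rot: [-3.141, 0.0, 2.939]
contact_force: [0.1, 0.2, 0.5]
grip_width: 45.9
finger_force: 0.3
```

Emit:
arm_command(
  gripper=[34, 34, 34, 34, 34],
  dp=[
    [0, 0, 0],
    [0, 0, 0],
    [0, 0, 0],
    [0, 0, 0],
    [0, 0, 0],
  ],
  twist=[0, 0, 0, 0, 0],
)

```text
time: 40.42
tool_pos: [444.2, -206.2, 29.4]
tcp_rot: [-3.141, 0.001, 2.939]
contact_force: [-1.4, -0.9, 5.2]
grip_width: 43.0
finger_force: 30.0
```

Emit:
arm_command(
  gripper=[34, 34, 34, 34, 34],
  dp=[
    [0, 0, -0.8],
    [0, 0, -1],
    [0, 0, -1],
    [0, 0.4, -1],
    [-0.15, 0.9, -1],
  ],
  twist=[0, 0, 0, 0, 0],
)

```text
time: 41.05
tool_pos: [453.7, -174.6, 149.3]
tcp_rot: [3.141, -0.002, 2.938]
contact_force: [-0.9, -0.4, -0.8]
grip_width: 43.4
finger_force: 30.0
```

Emit:
arm_command(
  gripper=[34, 34, 34, 34, 34],
  dp=[
    [-0.15, 1, 0],
    [-0.15, 1, 0],
    [-0.15, 1, 0],
    [-0.15, 1, 0],
    [-0.15, 1, 0],
  ],
  twist=[0, 0, 0, 0, 0],
)

```text
time: 41.68
tool_pos: [497.4, -55.1, 148.4]
tcp_rot: [3.141, -0.002, 2.939]
contact_force: [1.0, -0.8, -1.9]
grip_width: 43.4
finger_force: 30.0
```

Emit:
arm_command(
  gripper=[34, 34, 34, 34, 34],
  dp=[
    [-0.15, 1, 0],
    [-0.15, 1, 0],
    [-0.15, 1, 0],
    [-0.15, 1, 0],
    [-0.15, 1, 0],
  ],
  twist=[0, 0, 0, 0, 0],
)

```text
time: 42.3
tool_pos: [540.8, 63.4, 148.3]
tcp_rot: [-3.142, -0.002, 2.939]
contact_force: [0.4, -1.2, -0.8]
grip_width: 43.0
finger_force: 30.0
```

Emit:
arm_command(
  gripper=[34, 34, 34, 34, 34],
  dp=[
    [-0.15, 1, 0],
    [-0.15, 1, 0],
    [-0.15, 1, 0],
    [-0.15, 1, 0],
    [-0.15, 1, 0],
  ],
  twist=[0, 0, 0, 0, 0],
)

```text
time: 42.92
tool_pos: [584.3, 182.0, 148.1]
tcp_rot: [-3.141, -0.002, 2.939]
contact_force: [-0.2, -0.2, -2.0]
grip_width: 43.4
finger_force: 30.0
```

Emit:
arm_command(
  gripper=[34, 34, 34, 34, 34],
  dp=[
    [-0.15, 1, 0],
    [-0.15, 0.8, 0],
    [0, 0, 0],
    [0, 0, 0],
    [0, 0, 0],
  ],
  twist=[0, 0, 0, 0, 0],
)

```text
time: 43.55
tool_pos: [600.9, 222.8, 149.1]
tcp_rot: [-3.141, -0.001, 2.938]
contact_force: [-0.3, -0.3, -1.4]
grip_width: 43.2
finger_force: 30.0
```

Emit:
arm_command(
  gripper=[34, 34, 34, 34, 34],
  dp=[
    [-0.13, 0.31, 0],
    [0, 0, 1],
    [0, 0, 1],
    [0, 0, 0.8],
    [0, 0, 0],
  ],
  twist=[0, 0, 0, 0, 0],
)

```text
time: 44.18
tool_pos: [605.1, 230.4, 77.6]
tcp_rot: [-3.14, -0.003, 2.939]
contact_force: [-0.1, 0.3, -0.9]
grip_width: 43.4
finger_force: 30.0
```

Run:
```python
from h import *
o=get_obs(); print(o["tool_pos"],o["contact_force"])
```

```text
[605.05778686 230.39008545  77.61301515] [-0.0518071   0.26019545 -0.94395577]
```

Emit:
arm_command(
  gripper=[34, 34, 34, 34, 34],
  dp=[
    [-0.03, 0, 0.6],
    [0, 0, 0.5],
    [0, 0, 0.2],
    [0, 0, 0],
    [0, 0, 0],
  ],
  twist=[0, 0, 0, 0, 0],
)

```text
time: 44.8
tool_pos: [607.0, 230.5, 47.2]
tcp_rot: [3.141, 0.001, 2.939]
contact_force: [0.2, 0.6, -1.0]
grip_width: 43.0
finger_force: 30.0
```

Emit:
arm_command(
  gripper=[34, 34, 34, 34, 34],
  dp=[
    [0, 0, 0.08],
    [0, 0, 0.06],
    [0, 0, 0],
    [0, 0, 0],
    [0, 0, 0],
  ],
  twist=[0, 0, 0, 0, 0],
)

```text
time: 45.42
tool_pos: [606.7, 230.5, 43.3]
tcp_rot: [3.141, 0.0, 2.939]
contact_force: [0.1, -0.2, -1.0]
grip_width: 43.0
finger_force: 30.0
```

Emit:
arm_command(
  gripper=[34, 34, 34, 34, 34],
  dp=[
    [0, 0, 0.06],
    [0, 0, 0.05],
    [0, 0, 0.04],
    [0, 0, 0],
    [0, 0, 0],
  ],
  twist=[0, 0, 0, 0, 0],
)

```text
time: 46.05
tool_pos: [606.7, 230.4, 39.5]
tcp_rot: [3.141, 0.0, 2.939]
contact_force: [0.7, -0.3, -2.6]
grip_width: 43.1
finger_force: 30.0
```

Emit:
arm_command(
  gripper=[64, 64, 64, 64, 64],
  dp=[
    [0, 0, 0.03],
    [0, 0, 0],
    [0, 0, 0],
    [0, 0, 0],
    [0, 0, -0.4],
  ],
  twist=[0, 0, 0, 0, 0],
)

```text
time: 46.68
tool_pos: [606.1, 230.3, 48.3]
tcp_rot: [-3.141, -0.002, 2.939]
contact_force: [-0.4, -0.2, -0.1]
grip_width: 64.4
finger_force: 0.0
```

Emit:
arm_command(
  gripper=[64, 64, 64, 64, 64],
  dp=[
    [0, 0, -0.8],
    [0, 0, -1],
    [0, 0, -1],
    [0, 0, -1],
    [0, 0, -1],
  ],
  twist=[0, 0, 0, 0, 0],
)

```text
time: 47.3
tool_pos: [606.7, 230.4, 170.5]
tcp_rot: [3.141, 0.001, 2.939]
contact_force: [-0.9, -0.1, -0.4]
grip_width: 64.1
finger_force: 0.0
```

Emit:
arm_command(
  gripper=[64, 64, 64, 64, 64],
  dp=[
    [0, -1, -0.3],
    [0, -1, 0],
    [0, -1, 0],
    [0, -1, 0],
    [0, -1, 0],
  ],
  twist=[0, 0, 0, 0, 0],
)

```text
time: 47.92
tool_pos: [580.5, 105.8, 175.9]
tcp_rot: [-3.141, -0.001, 2.938]
contact_force: [0.2, 0.4, -0.2]
grip_width: 64.1
finger_force: 0.0
```

Emit:
arm_command(
  gripper=[64, 64, 64, 64, 64],
  dp=[
    [0, -1, 0],
    [0, -1, 0],
    [0, -1, 0],
    [0, -1, 0],
    [0, -1, 0],
  ],
  twist=[0, 0, 0, 0, 0],
)

```text
time: 48.55
tool_pos: [555.1, -16.3, 175.9]
tcp_rot: [-3.141, -0.001, 2.938]
contact_force: [0.4, -0.6, 1.1]
grip_width: 64.6
finger_force: 0.0
```

Emit:
arm_command(
  gripper=[64, 64, 64, 64, 64],
  dp=[
    [0, -1, 0],
    [0, -1, 0],
    [0, 0, 0],
    [0, 0, 0],
    [0, 0, 0],
  ],
  twist=[0, 0, 0, 0, 0],
)

```text
time: 49.18
tool_pos: [546.2, -62.8, 176.2]
tcp_rot: [3.141, -0.0, 2.94]
contact_force: [-1.0, 0.4, 0.5]
grip_width: 64.0
finger_force: 0.0
```

Run:
```python
from h import *
t0=cv2.imread("pics/top6.png"); s0=cv2.imread("pics/scene0.png")
t=capture("top")[:,:,::-1]; s=capture("scene")[:,:,::-1]; cv2.imwrite("pics/topf.png",t); cv2.imwrite("pics/scenef.png",s)
# bottle cap: bright low-saturation blobs in the tray region
for n,im,(x0,y0,x1,y1) in (("top",t,(190,190,290,310)),("scene",s,(375,180,495,300))):
    h=cv2.cvtColor(np.ascontiguousarray(im),40)[y0:y1,x0:x1]; m=((h[...,1]<35)&(h[...,2]>80)).astype(np.uint8)
    k,l,st,c=cv2.connectedComponentsWithStats(m)
    for i in range(1,k):
        if st[i,4]>25: print(n,(c[i]+[x0,y0]).round(1),st[i])
c=get_calibration
for name in("top","scene"):
    cal=get_calibration(name); R=Rot.from_euler("xyz",cal["attitude"]).as_matrix().T; 
    P=np.array([[606.5,230.3,98],[606.5,230.3,68],[606.5,230.3,10],[588,136.5,70]],float)
    print(name,cv2.projectPoints(P,cv2.Rodrigues(R)[0],-R@np.array(cal["position"]),np.array(cal["mtx"],float),np.array(cal["dist_coeffs"],float))[0][:,0].round(1).tolist())
```

```text
top [216.3 215.3] [ 17  17  21  20 288]
top [258.1 223.5] [ 54  20  29  28 643]
scene [409.5 241.5] [ 19  49  32  28 636]
scene [462.4 241.2] [ 81  56  14  11 123]
scene [458.6 253.1] [ 73  63  22  21 203]
top [[214.0, 212.9], [216.4, 215.3], [220.9, 219.6], [258.5, 223.5]]
scene [[463.2, 240.4], [459.5, 249.7], [452.8, 266.2], [410.0, 240.4]]
```

The bottle's cap and the tin's lid appear within about 1 px of where upright, fully seated objects should project. Tape and sander were already seen seated in their pockets, and the arm is clear.

```bash
python3 -c "
from plant import *
print(close_job())"
```

```text
the job is handed in; nothing more can be done
None
```

I packed the lidded tin, tape, bottle and sanding block into their pockets, never touched the open tin or the offcut, and handed the job in at about 49 s; no verdict came back.

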